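Seat the waisted roller in the glassblower's tube rest

ROBOT

A 6-joint arm with a two-finger parallel gripper is mounted at the origin on the work surface. World frame = base frame: x ahead of the robot, y to its left, z up, the work surface at z = 0. Lengths are in mm, angles in degrees, forces in N, time in s.
With the tool pointing down it reaches from about 350 to 850 mm from the base axis. Payload 8.1 kg.
Tool frame: the origin (TCP) lies at the centre of the arm's flange, where the gripper is bolted on; the fingertips stand 173 mm ahead of it and the grasp point (between the pads) lies 155 mm ahead of it; z points along the fingers, y is the line along which they close (so a half turn about z gives the same grasp; the last joint's range is limited). The gripper opens to 85 mm and grips with 20 to 120 N. Pads are 22 mm wide; open, the fingers measure 114 mm over their backs; the gripper's body (76 mm by 85 mm) begins 54 mm behind the grasp point. The pads swing forward as they close: fully open they stand 13 mm farther back than shut.
Start: joints at [61.914, 7.471, 85.268, -0, 87.261, -4.893], TCP at [236.281, 551.523, 404.692] pointing down, gripper open.
Joint ranges: [-169.43, 169.43], [-51.17, 129.36], [1.28, 143.12], [-76.62, 256.62], [0, 156.53], [-152.29, 152.29]. Speed limits (degrees/s): [136.94, 136.94, 159.86, 180, 180, 180].

INTERFACE

Orientations are given as [roll, pitch, yaw] about the fixed x, y, z axes, in that order (R = Rz(yaw) Ry(pitch) Rx(roll)).
In Python, from bench import * gives the robot as it stands.
- The arm moves only by the shell command python3 -m jog 'ROWS' [FORCE]. ROWS is text: rows parted by semicolons, each of 7 numbers parted by spaces: the shift along the tool's x, y, z scaled (see below), then the turn, a rotation vector about the tool's x, y, z scaled (see below), then the closure, from -1 (fully open) to 1 (shut). In form: tx ty tz wx wy wz hand; .... A call has 1 to 5 rows; each row shifts and turns the commanded pose from where the row before left it, along the tool's axes as they then stand; what a row does not reach is not made up. The controller multiplies each number of a shift by 0.1 m and each number of a turn by 60 degrees. A row lasts 1/8 s, in which the tool goes at most 62.5 mm and 10.7 degrees, less where a joint would pass 70% of its speed; a pose out of reach is approached as far as the arm can. A call with a number of a shift or a turn outside -1 to 1 is refused whole. A call with a gripper value outside its range is refused whole. The fingers move at their own pace and stop on an object; FORCE is the grip in N (left out, the last holds). Time passes only in rows, so rows that do not move let the fingers close. It gives the time, the measured TCP pose, the force, the opening and the grip force at its end, in the units of the state.
- sense(): the state, without advancing time (a new reading comes with each control period).
- snapshot(name): name is "scene" or "side" or "wrist"; returns a dict with "img" (400x640x3 uint8, red, green, blue), "fx", "fy", "cx", "cy" (pixels), "extrinsics" (4x4, takes a point from camera to world coordinates). Camera axes: x right, y down, z forward; pixel columns grow to the right and rows downward; lengths in mm; the calibration is good to about 2 mm. The wrist camera is an equidistant fisheye: a pixel r from the principal point sees the ray r / f radians off the axis. A picture is of the moment at which its call begins. There is no depth.
- hand_in(): hands the job in; it is judged then, once.
The state is a dict: "time": time; "joint_pos": joint angles; "qd": joint speeds; "joint_efforts": joint torques, N m; "tool_pos": TCP position; "tcp_rot": TCP orientation; "ft_force": force on the tool from outside, world axes, zero at the start; "wrist_torque": the same for the moment, N m; "finger_gap": finger opening in mm; "grip_force": force on a finger pad.
Only numpy, scipy, OpenCV 4.12 (cv2) and the standard library are available. Lean on these libraries where they do the work, as an engineer would, in place of code of your own. Each camera call takes 0.05 s, during which the arm holds its last target. There are 200 camera calls.

TASK

Fit the waisted (hourglass-shaped) graphite roller to the metal tube rest: lift it out of its wooden cradle and lower it between the two cheeks so that its steel axle lies fully down in both open slots, then let go. Do not drop it from above the rest, and leave the straight roller lying in its own cradle.

Things in the scene. Friction and masses are not known exactly. Their poses are not given: they have to be found in the camera images.
- waisted_center (a point): Centre of the waisted roller (loose, 0.2 kg): dark graphite, 80 mm long, on a steel axle of 10 mm diameter, 170 mm long, along this frame's y. 24 mm diameter over its middle 38 mm (the waist: grip across it, along x), widening to 44 mm at both ends. Either end may go either way. It starts level in its cradle, this point 45 mm above the table.
- cradle_a: The waisted roller's wooden cradle (fixed), 62 mm (x) by 134 mm (y); origin on the table under its centre. Base 8 mm high and two end blocks 46 mm high, 14 mm thick, 106 mm apart inside, with open notches 6 mm deep, 14 mm wide, that hold the axle along y.
- straight_center (a point): Centre of the straight roller (loose), which must stay where it is: same graphite, same axle (along y) and same kind of cradle, but a straight cylinder of 34 mm diameter, 80 mm long. 45 mm above the table.
- stand_seat (a point): Where the roller's centre lies when fully home in the tube rest (fixed), 70 mm above the table; axle along y, z up. Two grey metal cheeks 95 mm high, 80 mm wide, 10 mm thick, 110 mm apart inside, on a base 12 mm high. Each has a slot open at the top: 46 mm wide at the mouth, narrowing to 16 mm at 80 mm height, flat floor at 65 mm height.

How it is judged:
By the outcome, as a careful person would: the job done as asked, in the order asked, and still so for the second after the job is handed in, with the robot touching nothing.
It also fails if it takes over 42 s, if anything falls off the work surface, if the arm or the gripper's body presses on something with over 40 N, if the wrist force passes 120 N, or if a joint passes its speed limit or range.

## Working session

There is one attempt and no reset: what is moved stays moved. The work goes in short steps, Python scripts to look and compute and a shell command to move; the robot and the scene stay as the last step left them, time stands still between calls to the robot, and variables do not carry over. Pictures are saved under pics/ and viewed, at most 10 in all, crops included, and the job is handed in when it is done.

```bash
mkdir -p pics; python3 - <<'E'
from bench import *
import cv2,json,numpy as np
for n in ["scene","side","wrist"]:
    s=snapshot(n); cv2.imwrite(f"pics/{n}0.png",s["img"][:,:,::-1])
    print(n,s["fx"],s["fy"],s["cx"],s["cy"],np.round(s["extrinsics"],4).tolist())
print(sense())
E
```

```text
scene 481.72369901488725 481.72369901488725 320.98398742257314 203.52999778485335 [[-0.7139, 0.5952, -0.3688, 998.0496], [0.7002, 0.6106, -0.37, 479.1215], [0.005, -0.5224, -0.8527, 1113.0289], [0.0, 0.0, 0.0, 1.0]]
side 378.34767914243383 378.34767914243383 320.3323352849465 196.69386046741113 [[0.9794, -0.1125, 0.1675, 361.6081], [-0.2008, -0.4631, 0.8632, -843.2018], [-0.0195, -0.8791, -0.4762, 530.6786], [0.0, 0.0, 0.0, 1.0]]
wrist 309.70691628693146 309.70691628693146 313.8804890786089 196.8223439428987 [[0.3947, 0.8756, 0.2785, 164.0759], [0.9188, -0.3755, -0.1215, 582.4491], [-0.0018, 0.3039, -0.9527, 373.0292], [0.0, 0.0, 0.0, 1.0]]
{'time': 0.15, 'joint_pos': array([ 6.19128675e+01,  7.50552704e+00,  8.53178204e+01,  7.28609873e-04,
        8.72613513e+01, -4.89184777e+00]), 'qd': array([ 0.07159685, -0.18393283, -0.17581985,  0.03483203, -0.02295831,
        0.00205576]), 'joint_efforts': array([ 1.22698795e-03, -5.70067477e+01, -5.01154053e+01, -2.60690640e-04,
        9.64433566e-03, -6.82914265e-05]), 'tool_pos': array([236.19696695, 551.34985849, 403.85393557]), 'tcp_rot': array([-1.79915672e+02, -7.94776818e-03,  1.56804674e+02]), 'ft_force': array([-0.68538834,  0.03407703, -0.2348269 ]), 'wrist_torque': array([ 0.02976818, -0.02083023, -0.03796006]), 'grip_force': 0.0, 'finger_gap': 85.49424706347652}
```

View pics/scene0.png

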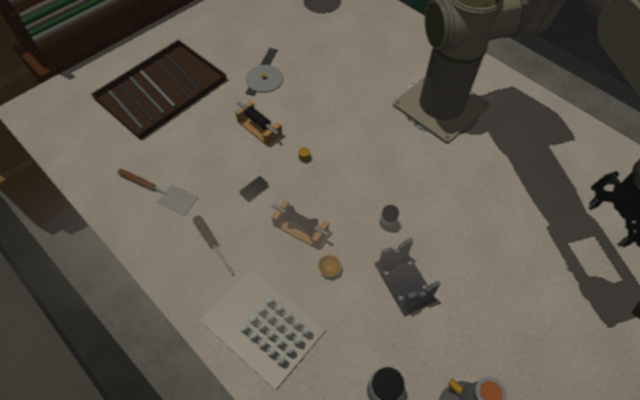

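View pics/side0.png

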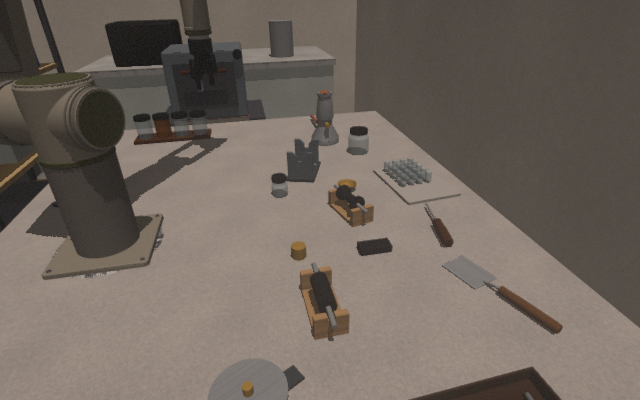

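The scene view shows the waisted roller in its cradle near (301,225), the tube rest near (407,277) and the straight roller near (259,120). In the side view they are at (350,203), (304,160) and (323,297). I'll enlarge crops of both views to read exact pixels.

```bash
python3 - <<'E'
import cv2,numpy as np
a=cv2.imread("pics/scene0.png")[190:320,260:450]
a=cv2.resize(np.clip(a*1.5,0,255).astype('uint8'),None,fx=4,fy=4,interpolation=cv2.INTER_CUBIC);cv2.imwrite("pics/c1.png",a)
a=cv2.imread("pics/side0.png")[130:230,270:390]
a=cv2.resize(np.clip(a*1.5,0,255).astype('uint8'),None,fx=6,fy=6,interpolation=cv2.INTER_CUBIC);cv2.imwrite("pics/c2.png",a)
E
```

```text
(no output)
```

View pics/c1.png

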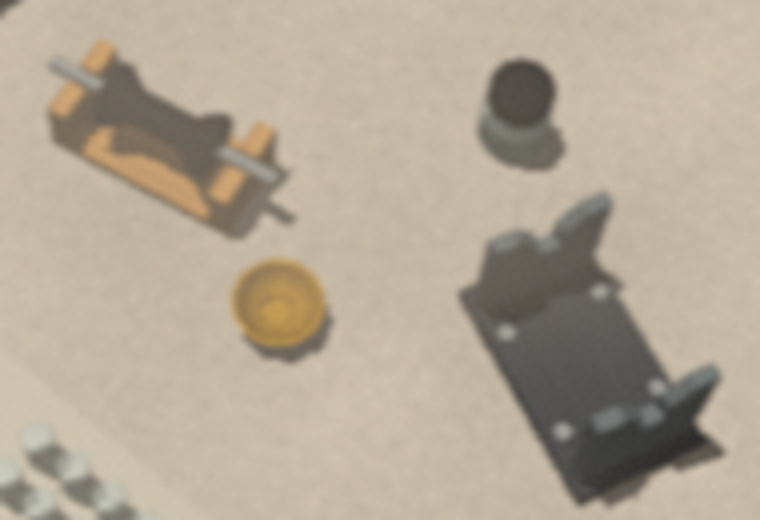

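View pics/c2.png

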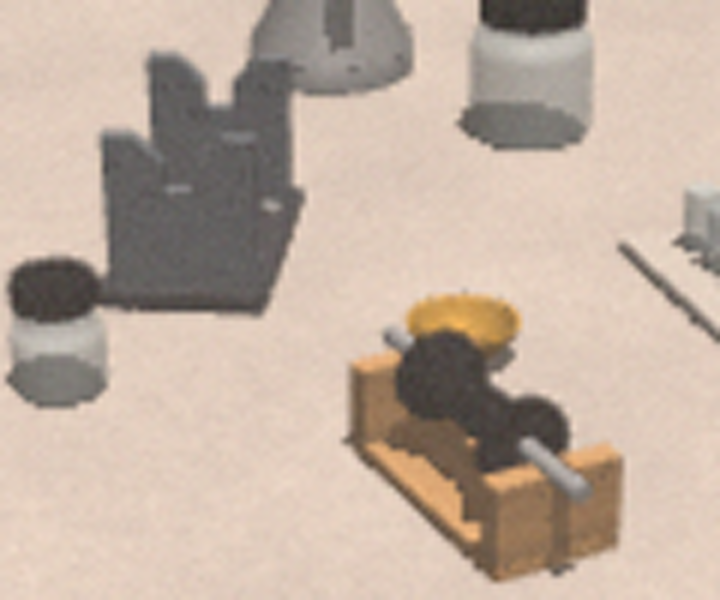

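```bash
cat > h.py <<'E'
import numpy as np
K={"scene":(481.724,320.984,203.53,np.array([[-0.7139,0.5952,-0.3688,998.0496],[0.7002,0.6106,-0.37,479.1215],[0.005,-0.5224,-0.8527,1113.0289]])),
"side":(378.348,320.332,196.694,np.array([[0.9794,-0.1125,0.1675,361.6081],[-0.2008,-0.4631,0.8632,-843.2018],[-0.0195,-0.8791,-0.4762,530.6786]]))}
def onz(c,u,v,z):
    f,cx,cy,E=K[c]; d=E[:,:3]@[(u-cx)/f,(v-cy)/f,1]; o=E[:,3]
    return o+d*(z-o[2])/d[2]
E
python3 - <<'E'
from h import *
S=lambda x,y,z:onz("scene",260+x/4-.4,190+y/4-.4,z)
D=lambda x,y,z:onz("side",270+x/6-.4,130+y/6-.4,z)
def rep(n,a,b):
    d=b-a;print(n,np.round(a,1),np.round(b,1),"mid",np.round((a+b)/2,1),"len",round(np.hypot(*d[:2]),1),"ang",round(np.degrees(np.arctan2(d[1],d[0])),1))
rep("axle scene",S(54,63,48),S(278,175,48))
rep("axle side",D(390,335,45),D(580,488,45))
rep("slot scene",S(547,245,65),S(651,415,65))
rep("slot side",D(220,106,65),D(178,188,65))
# post tops
rep("posts far scene",S(510,240,95),S(603,200,95))
rep("posts near scene",S(608,419,65+0),S(715,372,95))
rep("base edge R", S(460,292,12),S(580,502,12))
rep("base screws mid",(S(508,332,12)+S(600,292,12))/2,(S(565,432,12)+S(657,387,12))/2)
E
```

```text
axle scene [629.9 -65.5  48. ] [584.1  93.5  48. ] mid [607.  14.  48.] len 165.5 ang 106.1
axle side [585.5  93.5  45. ] [629.5 -63.5  45. ] mid [607.5  15.   45. ] len 163.1 ang -74.4
slot scene [508.4 246.5  65. ] [547.5 359.   65. ] mid [527.9 302.7  65. ] len 119.0 ang 70.8
slot side [549.9 359.2  65. ] [508.4 247.5  65. ] mid [529.1 303.3  65. ] len 119.2 ang -110.3
posts far scene [535.5 235.9  95. ] [476.2 257.   95. ] mid [505.8 246.4  95. ] len 62.9 ang 160.4
posts near scene [567.  343.3  65. ] [514.6 371.4  95. ] mid [540.8 357.3  80. ] len 59.4 ang 151.7
base edge R [547.1 218.1  12. ] [596.4 358.   12. ] mid [571.7 288.   12. ] len 148.3 ang 70.6
base screws mid [515.2 268.   12. ] [539.  333.9  12. ] mid [527.1 300.9  12. ] len 70.0 ang 70.1
```

```bash
cat > plan.py <<'E'
# python3 plan.py x y z yaw n : works out shifts/turns (tool axes, jog units) from the measured pose
import sys,numpy as np
from scipy.spatial.transform import Rotation as R
from bench import *
x,y,z,yaw,n=map(float,sys.argv[1:]);n=int(n)
s=sense();p=s["tool_pos"].copy();r=R.from_euler("xyz",s["tcp_rot"],degrees=True)
print("t",s["time"],"pos",p.round(1),s["tcp_rot"].round(2),"F",s["ft_force"].round(1),"gap",round(s["finger_gap"],1),"grip",s["grip_force"])
g=R.from_euler("xyz",[180,0,yaw],degrees=True);T=np.array([x,y,z])
for k in range(n,0,-1):
    a=np.round(r.inv().apply((T-p)/k)/100,3 if n<4 else 2);w=np.round(np.degrees((r.inv()*g).as_rotvec())/k/60,3)
    print(*a,*w); p=p+r.apply(a*100); r=r*R.from_rotvec(np.radians(w*60))
E
python3 plan.py 607.3 14.5 340 105.8 15
```

```text
t 0.15 pos [236.2 551.3 403.9] [-1.7992e+02 -1.0000e-02  1.5680e+02] F [-0.7  0.  -0.2] gap 85.5 grip 0.0
-0.37 -0.23 0.04 -0.0 0.0 0.057
-0.38 -0.21 0.04 -0.0 0.0 0.057
-0.39 -0.19 0.04 -0.0 0.0 0.057
-0.4 -0.16 0.04 -0.0 0.0 0.057
-0.41 -0.14 0.04 -0.0 0.0 0.057
-0.42 -0.11 0.04 -0.0 0.0 0.057
-0.43 -0.09 0.04 -0.0 0.0 0.056
-0.43 -0.06 0.05 -0.0 0.0 0.057
-0.43 -0.04 0.04 -0.0 0.0 0.056
-0.44 -0.01 0.05 -0.0 0.0 0.057
-0.44 0.02 0.04 -0.0 0.0 0.056
-0.43 0.04 0.05 -0.0 0.0 0.057
-0.43 0.07 0.04 -0.0 0.0 0.056
-0.43 0.09 0.05 -0.001 0.0 0.057
-0.42 0.11 0.04 -0.0 0.001 0.056
```

```bash
python3 -m jog '-0.37 -0.23 0.04 0 0 0.057 -1;-0.38 -0.21 0.04 0 0 0.057 -1;-0.39 -0.19 0.04 0 0 0.057 -1;-0.4 -0.16 0.04 0 0 0.057 -1;-0.41 -0.14 0.04 0 0 0.057 -1' 40
python3 -m jog '-0.42 -0.11 0.04 0 0 0.057 -1;-0.43 -0.09 0.04 0 0 0.056 -1;-0.43 -0.06 0.05 0 0 0.057 -1;-0.43 -0.04 0.04 0 0 0.056 -1;-0.44 -0.01 0.05 0 0 0.057 -1'
python3 -m jog '-0.44 0.02 0.04 0 0 0.056 -1;-0.43 0.04 0.05 0 0 0.057 -1;-0.43 0.07 0.04 0 0 0.056 -1;-0.43 0.09 0.05 0 0 0.057 -1;-0.42 0.11 0.04 0 0 0.056 -1'
python3 -m jog '0 0 0 0 0 0 -1;0 0 0 0 0 0 -1'
python3 plan.py 607.3 14.5 340 105.8 1
python3 - <<'E'
from bench import *
import cv2,numpy as np
s=snapshot("wrist"); cv2.imwrite("pics/w1.png",s["img"][:,:,::-1]); np.savez("w1.npz",**s)
E
```

```text
time: 0.78
tool_pos: [359.5, 371.6, 384.3]
tcp_rot: [-180.0, -0.0, 139.6]
ft_force: [-0.1, 0.5, 0.4]
finger_gap: 85.8
grip_force: 0.0
time: 1.4
tool_pos: [483.6, 192.4, 362.4]
tcp_rot: [-180.0, -0.0, 122.6]
ft_force: [0.0, -0.3, -1.3]
finger_gap: 85.6
grip_force: 0.0
time: 2.02
tool_pos: [607.8, 13.0, 340.1]
tcp_rot: [-180.0, -0.0, 105.7]
ft_force: [0.1, 1.1, 1.0]
finger_gap: 85.1
grip_force: 0.0
time: 2.28
tool_pos: [607.0, 14.3, 340.2]
tcp_rot: [-179.9, -0.0, 105.8]
ft_force: [-0.2, -0.1, -0.5]
finger_gap: 85.7
grip_force: 0.0
t 2.275 pos [607.   14.3 340.2] [-1.7994e+02 -4.0000e-02  1.0580e+02] F [-0.2 -0.1 -0.5] gap 85.7 grip 0.0
0.001 0.003 0.002 -0.001 -0.001 -0.0
```

View pics/w1.png

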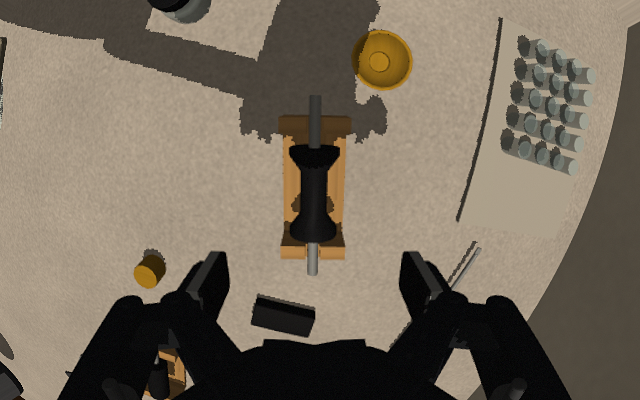

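The wrist view shows the roller centred between the fingers. The axle ends are at about (316,96) and (312,274), and the roller flanges at about (314,150) and (313,237).

```bash
python3 - <<'E'
import numpy as np,cv2
d=np.load("w1.npz");E=d["extrinsics"];f=d["fx"]
def w(u,v,z):
    a,b=u-d["cx"],v-d["cy"];r=np.hypot(a,b);t=r/f
    D=E[:3,:3]@[np.sin(t)*a/r,np.sin(t)*b/r,np.cos(t)];o=E[:3,3];return o+D*(z-o[2])/D[2]
a,b=w(315.5,96,45),w(312.5,274.5,47);print(a,b,(a+b)/2,np.hypot(*(a-b)[:2]),np.degrees(np.arctan2(*(a-b)[1::-1])))
E
python3 plan.py 607 14.5 198 105.8 5
```

```text
[585.07385496  94.43626922  45.        ] [628.264133   -68.79425601  47.        ] [606.66899398  12.82100661  46.        ] 168.84787379064048 104.82064022293015
t 2.325 pos [606.9  14.8 340.4] [-1.7997e+02 -3.0000e-02  1.0585e+02] F [-0.5 -0.5  0.5] gap 85.1 grip 0.0
-0.0 0.0 0.28 -0.0 -0.0 0.0
-0.0 0.0 0.29 -0.0 -0.0 0.0
-0.0 0.0 0.28 -0.0 -0.0 0.0
-0.0 0.0 0.29 -0.0 -0.0 0.0
-0.0 0.0 0.28 -0.001 -0.001 0.001
```

```bash
python3 -m jog '-0.01 0 0.28 0 0 0.005 -1;0 0 0.29 0 0 0 -1;0 0 0.28 0 0 0 -1;0 0 0.29 0 0 0 -1;0 0 0.28 0 0 0 -1'
python3 -m jog '0 0 0 0 0 0 -1;0 0 0 0 0 0 -1;0 0 0 0 0 0 0.2;0 0 0 0 0 0 1;0 0 0 0 0 0 1' 40
python3 -m jog '0 0 0 0 0 0 1;0 0 0 0 0 0 1;0 0 0 0 0 0 1;0 0 0 0 0 0 1;0 0 0 0 0 0 1'
```

```text
time: 2.95
tool_pos: [607.1, 14.7, 198.2]
tcp_rot: [180.0, -0.0, 105.6]
ft_force: [-1.0, 0.0, -1.1]
finger_gap: 85.2
grip_force: 0.0
time: 3.58
tool_pos: [607.8, 13.3, 199.4]
tcp_rot: [179.9, 0.0, 105.5]
ft_force: [-0.0, 0.7, -0.1]
finger_gap: 32.3
grip_force: 0.0
time: 4.2
tool_pos: [607.8, 13.3, 199.2]
tcp_rot: [180.0, 0.0, 105.5]
ft_force: [-1.8, -0.2, 5.6]
finger_gap: 22.9
grip_force: 39.1
```

```bash
python3 -m jog '0 0 -0.05 0 0 0 1;0 0 -0.15 0 0 0 1;0 0 -0.3 0 0 0 1;0 0 -0.3 0 0 0 1;0 0 -0.3 0 0 0 1' 60
python3 -m jog '0 0 0 0 0 0 1;0 0 0 0 0 0 1'
python3 plan.py 528.5 303 310 70.5 15
python3 - <<'E'
from bench import *
import cv2,numpy as np
s=snapshot("wrist"); cv2.imwrite("pics/w2.png",s["img"][:,:,::-1]); np.savez("w2.npz",**s)
E
```

```text
time: 4.82
tool_pos: [607.4, 13.4, 310.3]
tcp_rot: [180.0, 0.0, 105.5]
ft_force: [0.2, 0.4, -1.7]
finger_gap: 22.3
grip_force: 58.8
time: 5.08
tool_pos: [607.1, 13.4, 307.7]
tcp_rot: [-179.9, -0.0, 105.5]
ft_force: [-0.1, 0.1, -2.8]
finger_gap: 22.4
grip_force: 58.9
t 5.075 pos [607.1  13.4 307.7] [-1.7994e+02 -2.0000e-02  1.0551e+02] F [-0.1  0.1 -2.8] gap 22.4 grip 58.886897563934326
0.2 0.0 -0.0 -0.0 -0.0 0.039
0.2 -0.01 -0.0 -0.0 -0.0 0.039
0.2 -0.01 -0.0 -0.0 0.0 0.039
0.2 -0.02 -0.0 -0.0 0.0 0.039
0.2 -0.03 -0.0 -0.0 0.0 0.039
0.2 -0.04 -0.0 -0.0 0.0 0.039
0.19 -0.05 -0.0 -0.0 0.0 0.039
0.19 -0.06 -0.0 -0.0 0.0 0.039
0.19 -0.06 -0.0 -0.0 0.0 0.039
0.19 -0.07 -0.0 -0.0 0.0 0.039
0.18 -0.08 -0.0 -0.0 0.0 0.039
0.18 -0.09 -0.01 -0.0 0.0 0.039
0.18 -0.09 -0.0 -0.0 0.0 0.038
0.17 -0.1 -0.01 -0.001 0.0 0.039
0.17 -0.11 -0.0 -0.0 0.0 0.038
```

View pics/w2.png

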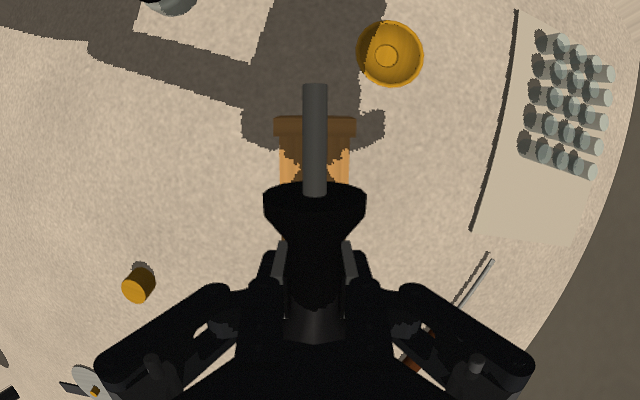

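The roller is held, with the axle tip at (315,84), the axle/flange junction at about (315,195), and the axle vertical in the image.

```bash
python3 - <<'E'
import numpy as np
from scipy.spatial.transform import Rotation as R
from scipy.optimize import least_squares
d=np.load("w2.npz");E=d["extrinsics"];f=d["fx"];p=np.array([607.1,13.4,307.7]);r=R.from_euler("xyz",[180,0,105.5],degrees=True)
def proj(t):
    c=E[:3,:3].T@(p+r.apply(t)-E[:3,3]);h=np.hypot(c[0],c[1]);return np.array([d["cx"],d["cy"]])+f*np.arctan2(h,c[2])*c[:2]/h
def pts(o,pitch,dy=0,yaw=0):
    return [proj([o+L*np.cos(pitch)+5*np.sin(pitch),dy+L*yaw,154.5+L*np.sin(pitch)-5]) for L in (85,40)]
print(pts(0,0)); 
for P in (-4,-2,2,4):print(P,pts(0,np.radians(P)))
s=least_squares(lambda q:np.ravel(np.array(pts(*q))-[[315,84],[315,195]]),[0,0,0,0]);print(s.x[0],np.degrees(s.x[1]),s.x[2],np.degrees(s.x[3]),s.cost)
E
```

```text
[array([315.34348559,  84.13056123]), array([315.33819676, 198.15253242])]
-4 [array([315.40059283,  84.75513617]), array([315.36024205, 201.40226943])]
-2 [array([315.37125376,  84.29688467]), array([315.34916564, 199.7038497 ])]
2 [array([315.31721373,  84.23499021]), array([315.32735605, 196.74641716])]
4 [array([315.2923647 ,  84.59076736]), array([315.31666215, 195.48333118])]
0.23025688534126776 3.91475849094324 -0.14379845715940864 0.019086618779272455 8.481832452936319e-27
```

```bash
python3 -m jog '0.2 0 0 0 0 0.039 1;0.2 -0.01 0 0 0 0.039 1;0.2 -0.01 0 0 0 0.039 1;0.2 -0.02 0 0 0 0.039 1;0.2 -0.03 0 0 0 0.039 1'
python3 -m jog '0.2 -0.04 0 0 0 0.039 1;0.19 -0.05 0 0 0 0.039 1;0.19 -0.06 0 0 0 0.039 1;0.19 -0.06 0 0 0 0.039 1;0.19 -0.07 0 0 0 0.039 1'
python3 -m jog '0.18 -0.08 0 0 0 0.039 1;0.18 -0.09 -0.01 0 0 0.039 1;0.18 -0.09 0 0 0 0.038 1;0.17 -0.1 -0.01 0 0 0.039 1;0.17 -0.11 0 0 0 0.038 1'
python3 -m jog '0 0 0 0 0 0 1;0 0 0 0 0 0 1'
python3 plan.py 528.5 303 265 70.5 2
python3 - <<'E'
from bench import *
import cv2,numpy as np
s=snapshot("wrist"); a=s["img"][:,:,::-1]; np.savez("w3.npz",**s)
b=snapshot("side")["img"][40:190,230:430,::-1]
b=cv2.resize(b,(533,400),interpolation=cv2.INTER_CUBIC)
cv2.imwrite("pics/w3.png",np.clip(cv2.resize(np.hstack([a[:,180:447],b]),None,fx=1,fy=1)*1.4,0,255).astype('uint8'))
E
```

```text
time: 5.75
tool_pos: [581.0, 110.9, 306.4]
tcp_rot: [-179.8, 0.0, 93.7]
ft_force: [0.3, 0.0, -2.4]
finger_gap: 22.3
grip_force: 58.9
time: 6.38
tool_pos: [554.4, 207.3, 306.4]
tcp_rot: [-179.8, 0.1, 82.0]
ft_force: [0.2, 0.1, -2.5]
finger_gap: 22.3
grip_force: 58.9
time: 7.0
tool_pos: [527.7, 303.5, 308.4]
tcp_rot: [-179.9, 0.1, 70.5]
ft_force: [0.4, 0.1, -0.7]
finger_gap: 22.3
grip_force: 58.9
time: 7.25
tool_pos: [528.3, 302.7, 309.3]
tcp_rot: [-179.9, 0.1, 70.6]
ft_force: [0.3, -0.6, -2.1]
finger_gap: 22.4
grip_force: 58.9
t 7.25 pos [528.3 302.7 309.3] [-1.7992e+02  1.1000e-01  7.0580e+01] F [ 0.3 -0.6 -2.1] gap 22.4 grip 58.8974404335022
0.002 0.001 0.221 -0.001 0.001 0.001
0.003 0.001 0.222 -0.0 0.001 0.0
```

View pics/w3.png

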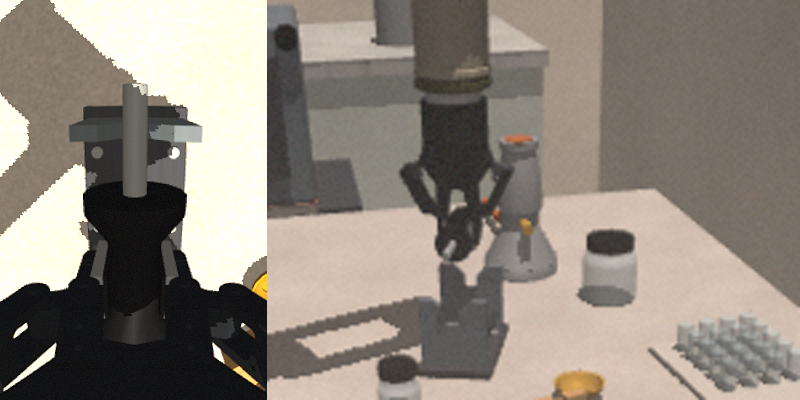

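The roller is above the rest. In the wrist crop the far cheek spans columns 70–202 (centre 136), and the axle at 135 lines up with it. Lowering now.

```bash
python3 -m jog '0 0 0.15 0 0 0 1;0 0 0.15 0 0 0 1;0 0 0.15 0 0 0 1;0 0 0.15 0 0 0 1;0 0 0 0 0 0 1'
python3 -m jog '0 0 0.05 0 0 0 1;0 0 0.05 0 0 0 1;0 0 0.05 0 0 0 1;0 0 0 0 0 0 1;0 0 0 0 0 0 1'
```

```text
time: 7.98
tool_pos: [527.7, 302.8, 248.3]
tcp_rot: [-179.8, 0.2, 70.5]
ft_force: [-0.8, -0.8, -2.0]
finger_gap: 22.4
grip_force: 58.9
time: 8.6
tool_pos: [528.6, 303.2, 235.8]
tcp_rot: [180.0, -0.0, 70.5]
ft_force: [0.1, 0.1, -2.1]
finger_gap: 22.3
grip_force: 58.9
```

```bash
python3 -m jog '0 0 0.03 0 0 0 1;0 0 0.03 0 0 0 1;0 0 0.02 0 0 0 1;0 0 0 0 0 0 1;0 0 0 0 0 0 1'
python3 -m jog '0 0 0.02 0 0 0 1;0 0 0 0 0 0 1;0 0 0 0 0 0 1'
```

```text
time: 9.22
tool_pos: [528.6, 303.2, 227.7]
tcp_rot: [180.0, -0.0, 70.5]
ft_force: [-0.2, -0.4, -3.3]
finger_gap: 22.1
grip_force: 58.9
time: 9.6
tool_pos: [528.5, 303.2, 225.7]
tcp_rot: [180.0, -0.0, 70.5]
ft_force: [-0.2, 0.2, -3.1]
finger_gap: 22.1
grip_force: 58.9
```

```bash
python3 -m jog '0 0 0.01 0 0 0 1;0 0 0 0 0 0 1;0 0 0 0 0 0 1'
python3 -m jog '0 0 0.01 0 0 0 1;0 0 0 0 0 0 1;0 0 0 0 0 0 1'
```

```text
time: 9.98
tool_pos: [528.5, 303.1, 224.7]
tcp_rot: [-180.0, 0.0, 70.5]
ft_force: [-0.0, 0.2, -2.3]
finger_gap: 22.5
grip_force: 58.9
time: 10.35
tool_pos: [528.6, 303.2, 224.2]
tcp_rot: [180.0, -0.0, 70.5]
ft_force: [-2.5, -1.1, 5.5]
finger_gap: 22.6
grip_force: 59.5
```

Contact comes at the expected height (5.5 N at 224.2 mm), so I'll release and check.

```bash
python3 -m jog '0 0 0 0 0 0 0.5;0 0 0 0 0 0 0.3;0 0 0 0 0 0 0;0 0 0 0 0 0 -0.5;0 0 0 0 0 0 -1' 20
python3 -m jog '0 0 0 0 0 0 -1;0 0 0 0 0 0 -1;0 0 0 0 0 0 -1;0 0 -0.05 0 0 0 -1;0 0 -0.1 0 0 0 -1'
python3 -m jog '0 0 -0.2 0 0 0 -1;0 0 -0.3 0 0 0 -1;0 0 -0.3 0 0 0 -1;0 0 -0.3 0 0 0 -1;0 0 -0.3 0 0 0 -1'
python3 -m jog '0 0 0 0 0 0 -1;0 0 0 0 0 0 -1'
python3 - <<'E'
from bench import *
import cv2,numpy as np
s=snapshot("wrist")["img"][:,180:447,::-1]
a=snapshot("side")["img"][130:220,260:380,::-1]
a=cv2.resize(a,(533,400),interpolation=cv2.INTER_CUBIC)
cv2.imwrite("pics/w4.png",np.clip(np.hstack([s,a])*1.4,0,255).astype('uint8'))
E
```

```text
time: 10.98
tool_pos: [528.5, 303.1, 223.6]
tcp_rot: [-180.0, 0.0, 70.5]
ft_force: [0.3, -0.3, -0.7]
finger_gap: 76.9
grip_force: 0.0
time: 11.6
tool_pos: [528.3, 303.1, 238.8]
tcp_rot: [-180.0, 0.0, 70.5]
ft_force: [-0.5, 0.3, 0.2]
finger_gap: 85.2
grip_force: 0.0
time: 12.22
tool_pos: [528.5, 303.1, 381.7]
tcp_rot: [179.9, -0.1, 70.5]
ft_force: [-0.3, 0.1, 0.6]
finger_gap: 85.2
grip_force: 0.0
time: 12.48
tool_pos: [528.4, 303.1, 379.0]
tcp_rot: [180.0, -0.0, 70.5]
ft_force: [-0.3, 0.3, -0.8]
finger_gap: 85.5
grip_force: 0.0
```

View pics/w4.png

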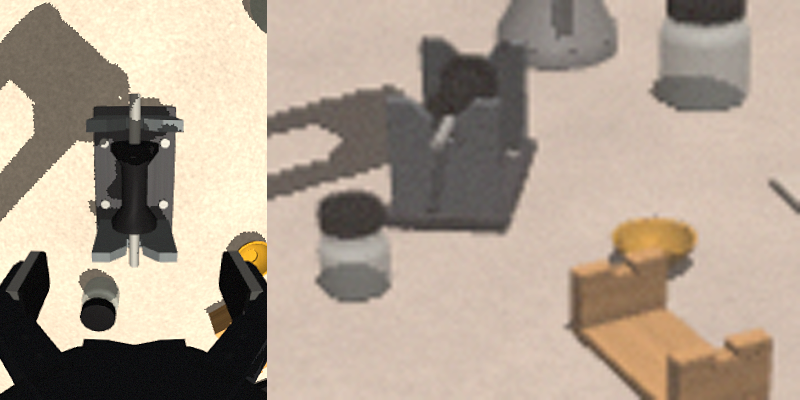

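The roller lies in both slots. In the wrist crop the axle runs from (135,95) to (134,265), centred in both cheeks. In the side crop its near end sits on the slot floor at about (440,130), the cradle is empty and the gripper is clear.

```bash
python3 -c "
from bench import *
print(hand_in())"
```

```text
the job is handed in; nothing more can be done
None
```

The waisted roller is in the tube rest with its axle down in both slots and the gripper clear; the straight roller was never touched, and the job is handed in at about 12.6 s (no verdict was returned).

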